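# Draw the bottom housing blank from the gravity magazine and clamp it in the nest

## Robot

A 7-joint arm with a two-finger parallel gripper is mounted at the origin on a cart in front of the work surface, level with it; the furniture and walls round the work are solid. World frame = base frame: x ahead of the robot, y to its left, z up, the work surface at z = 0. Lengths are in m, angles in rad, forces in N, time in s.
With the tool pointing down it reaches from about 0.4 to 0.85 m from the base axis. Payload 10.4 kg.
Tool frame: the origin (TCP) lies on the centre line of the jaws, within the pads' length; the fingertips stand 8 mm ahead of it and the grasp point (between the pads) lies 11 mm behind it; z points along the fingers, y is the direction in which the jaws open and shut (so a half turn about z gives the same grasp; the last joint's range is limited). The gripper opens to 85 mm and grips with 20 to 120 N. Pads are 22 mm wide; open, the fingers measure 114 mm over their backs; the gripper's body (76 mm by 85 mm) begins 54 mm behind the grasp point. The pads swing forward as they close: fully open they stand 13 mm farther back than shut.
Start: joints at [-1.249, 0.332, -0.065, 1.46, 0.022, 1.35, -0.088], TCP at [0.211, 0.588, 0.239] pointing down, gripper open.
Joint ranges: [-2.6, 2.6], [-0.5, 2.12], [-1.47, 1.34], [0.16, 2.42], [-1.27, 4.41], [0.06, 2.06], [-2.6, 2.6]. Speed limits (rad/s): [2.22, 2.22, 2.79, 2.79, 3.14, 3.14, 3.14].

## Interface

Orientations are given as a unit quaternion [x, y, z, w].
In Python, from plant import bot gives the robot as it stands. Calls block until the motion is done:
- bot.reach(position, orientation): joint-space move of the TCP to a pose.
- bot.move_l(position, v=0.15, attitude=None): straight line of the TCP; attitude=None keeps the orientation; v is the mean speed in m/s.
- bot.movej(angles): joint-space move.
- bot.command_gripper(opening): opening from 0.0 (shut) to 1.0 (fully open); the grip force is fixed at half the most; returns when the fingers have stopped.
- bot.hold(seconds).
- bot.solve_ik(position, orientation): joint angles nearest the present ones, or None.
- bot.read_camera(name): name is "scene" or "top" or "wrist"; returns a dict with "color" (384x512x3 uint8, red, green, blue), "fx", "fy", "cx", "cy" (pixels), "eye" and "attitude" of the camera in the world. Camera axes: x right, y down, z forward; pixel columns grow to the right and rows downward; lengths in m; the calibration is good to about 2 mm. A picture is of the moment at which its call begins. There is no depth.
A pose or a line that the arm cannot do raises bot.Unreachable and nothing moves.
- bot.finish_job(): hands the job in, once; it reports no verdict.
Readings, each from a call of its own:
- bot.get_time_s(): time.
- bot.get_joint_positions(): joint angles.
- bot.get_qd(): joint speeds.
- bot.get_joint_torque(): joint torques, N m.
- bot.get_ee_pos(): TCP position.
- bot.get_eef_rot(): TCP orientation.
- bot.get_contact_force(): force on the tool from outside, world axes, zero at the start.
- bot.get_wrist_torque(): the same for the moment, N m.
- bot.get_width(): opening from 0.0 (shut) to 1.0 (fully open).
Only numpy, scipy, OpenCV 4.12 (cv2) and the standard library are available. Lean on these libraries where they do the work, as an engineer would, in place of code of your own. Each camera call takes 0.05 s, during which the arm holds its last target.

## Task

Push the magazine's feed slide home so that the lowest housing blank pokes out of the mouth, let the slide spring back, draw that blank right out while the others stay in the column, and lay it flat on the bench, slot up. Then pick it up again and slide it into the clamp nest, pivot-hole end first and slot up, under the raised plate until it is up against the stop. Last, clamp it firmly with the lever, which has a left-hand thread (clockwise loosens, anticlockwise tightens), and leave the other things on the bench where they are.

Things in the scene. Friction and masses are not known exactly. Their poses are not given: they have to be found in the camera images.
- magazine: Gravity magazine fixed to the bench: column of four steel corner angles on a grey base (10 thick, 70 mm wide, x -50 to +82), blanks stacked flat inside. Origin: bench level, under the column's middle. Local -x is the way out, +x points to the red feed grip, z up. Column x -50 to +50, 32 mm wide (feet 53), 88 mm high; full stack reaches 92 mm above the bench.
- mouth (a point): Middle of the magazine's mouth at floor level: 50 mm from the magazine's origin along its -x, 24 mm above the bench; axes as the magazine's. The front legs of the angles begin 19.5 mm above the floor, so only the lowest blank can pass. Before the mouth there is only bare bench, 24 mm lower; the bench between magazine and nest is clear.
- feed_slide (a joint): Travel of the feed slide (m): 0 at rest, 0.040 fully home. Its red grip is pushed towards the mouth; the tongue then pushes the lowest blank out until about 34 mm of it stands out of the mouth. A light spring (1.6 to 3.2 N) returns the slide when let go, the blank stays out. With the rubbing of the stack about 6 N is needed.
- feed_grip (a point): Middle of the feed slide's red upright grip: 18 mm diameter, from 48 to 86 mm above the bench, this point at 68 mm; at rest 128 mm from the magazine's origin along its +x. Axes as the magazine's: push along -x. Free space behind it.
- blank_1_centre (a point): Centre of the lowest blank in the magazine, the one to load. Blanks are grey steel bars 90 mm long (y), 18 mm wide (x), 17 mm high (z), about 0.12 kg, with a long slot in the upper face towards the +y end and a small round pivot hole near the -y end. At the start the hole end points out of the mouth.
- blank_1_hole_end (a point): Middle of the end face at the pivot-hole end (-y) of the lowest blank, 45 mm from its centre; axes as the blank's.
- blank_1: The same lowest blank; origin at the middle of its underside.
- blank_2_centre (a point): Centre of the second blank from below, same size and axes; stays in the magazine.
- blank_3_centre (a point): Centre of the third blank from below; stays in the magazine.
- blank_4_centre (a point): Centre of the top blank; stays in the magazine.
- nest: Clamp nest fixed to the bench: blue base (10 thick, 66 wide, x -74 to +62), steel ledge, side rails, end stop, clamp plate with lever. Origin: bench level, under the stop's face. Blanks slide in along local +x; z up. Ledge x -84 to 0, 14 mm wide, top 20 mm above the bench. Rails x -34 to 0, 21 mm apart, top at 34 mm, flared to 26 mm at x -44. Outside the rails the ledge is free on both sides.
- nest_stop (a point): Where the middle of the blank's leading end face belongs: on the stop's face, on the centreline, 28.5 mm above the bench (8.5 mm above the ledge). Axes as the nest's.
- clamp_plate: Dark clamp plate of the nest, 34 mm wide, 10 mm thick, over nest x -34 to +56, with a turned-up lip to x -41. It rises and sinks level: its underside is 16 mm above the ledge at lever 0, 2 mm more per rad, so it meets a 17 mm blank at about lever 0.5. Origin: the nest's origin at lever 0, rising with the plate; axes as the nest's.
- clamp_lever (a joint): Clamp lever angle (rad), growing clockwise seen from above, 0 to 2.4. Left-hand thread: clockwise (growing) lifts the plate, anticlockwise (falling) lowers it and clamps. Friction 0.08 N m, it stays where left. Starts at 1.9 to 2.3 with room for a blank. To clamp, turn it down to about 0.5, then on against the springy resistance to 0.3 to 0.4, about 4 N sideways at the grip.
- clamp_lever_hinge (a point): On the lever's vertical axis, at nest x = +28 mm on the centreline, at the height of the grip's middle: 85 mm above the bench at lever 0, 2 mm more per rad.
- clamp_lever_grip (a point): Middle of the lever's orange upright grip, 15 mm diameter, 36 mm tall, 52 mm from the axis; the lever's arm is 20 mm lower. Seen from the axis the grip lies at the angle (0.5 rad minus the lever reading), anticlockwise from the nest's +x.
- brush: Bystander: flat brush with a wooden handle, 142 mm long, lying on the bench.
- brass_hammer: Bystander: small hammer, 171 mm long, lying on the bench.
- feeler_set: Bystander: feeler gauge in its case, 97 mm long, lying on the bench.
- spring_tin: Bystander: round tin, 60 mm diameter, 24 mm high, on the bench.
Things that resemble listed ones, but are neither listed nor needed, are in the scene too. What is shaped like the part that bears blank_4_centre but green is not meant.

How it is judged:
On the way, in this order (a step that is already met when the one before it is completed fails the run):
1. the feed slide has been pushed in (over 33 mm) and the lowest blank stands out of the mouth by more than 20 mm (value of joint feed_slide above 0.033 m and x of blank_1_hole_end in the frame of mouth below -0.02 m), for 0.05 s.
2. the blank has been drawn clear of the mouth over its whole length (x of blank_1_centre in the frame of mouth below -0.046 m), for 0.05 s.
3. the blank lies flat on the bench, slot up, let go by the gripper (height (world z) of blank_1_centre below 0.0115 m and angle between blank_1_centre's own z axis and vertical below 0.08 rad and contact force between blank_1 and the fingers below 0.2 N), for 0.2 s.
4. the blank lies on the nest's ledge under the clamp plate, pivot-hole end within 3 mm of the stop (x of blank_1_hole_end in the frame of nest_stop between -0.003 and 0.002 m and y of blank_1_hole_end in the frame of nest_stop between -0.003 and 0.003 m and z of blank_1_hole_end in the frame of nest_stop between -0.0025 and 0.0025 m and angle between the y axis of blank_1_centre and the x axis of nest, either way round below 0.06 rad and angle between blank_1_centre's own z axis and vertical below 0.06 rad), for 0.2 s.
At the end, for the whole second after the job is handed in: The blank lies slot up in the nest, hole end within 3 mm of the stop and centreline, straight within 0.06 rad, pressed by the plate with over 5 N; the feed slide is back within 4 mm of rest; the other three blanks lie level in the column, one place lower, within 6 mm of its middle (all of step 4 and contact force between clamp_plate and blank_1 above 5 N and value of joint feed_slide below 0.004 m and linear speed of blank_1 below 0.02 m/s and x of blank_2_centre in the frame of magazine between -0.006 and 0.006 m and y of blank_2_centre in the frame of magazine between -0.005 and 0.005 m and x of blank_3_centre in the frame of magazine between -0.006 and 0.006 m and y of blank_3_centre in the frame of magazine between -0.005 and 0.005 m and x of blank_4_centre in the frame of magazine between -0.006 and 0.006 m and y of blank_4_centre in the frame of magazine between -0.005 and 0.005 m and z of blank_2_centre in the frame of magazine below 0.0365 m and angle between each of blank_2_centre, blank_3_centre, blank_4_centre's own z axis and vertical below 0.06 rad and z of blank_3_centre in the frame of magazine below 0.0535 m and z of blank_4_centre in the frame of magazine below 0.0705 m); the robot touches nothing.
It fails at once if one of the upper three blanks leaves the column (its centre more than 12 mm along or 8 mm across from the middle, or more than 25 mm above its place) (x of any of blank_2_centre, blank_3_centre, blank_4_centre in the frame of magazine below -0.012 m or x of any of blank_2_centre, blank_3_centre, blank_4_centre in the frame of magazine above 0.012 m or y of any of blank_2_centre, blank_3_centre, blank_4_centre in the frame of magazine below -0.008 m or y of any of blank_2_centre, blank_3_centre, blank_4_centre in the frame of magazine above 0.008 m or z of blank_2_centre in the frame of magazine above 0.0745 m or z of blank_3_centre in the frame of magazine above 0.0915 m or z of blank_4_centre in the frame of magazine above 0.1085 m).
It fails at once if a bystander (brush, hammer, feeler gauge, tin) is moved more than 30 mm (distance of any of brush, brass_hammer, feeler_set, spring_tin from where it was at the start of the episode above 0.03 m).
It also fails if it takes over 70 s, if anything falls off the work surface, if the arm or the gripper's body presses on something with over 40 N, if the wrist force passes 120 N, or if a joint passes its speed limit or range.

## Working session

There is one attempt and no reset: what is moved stays moved. The work goes in short steps, each a Python script; the robot and the scene stay as the last script left them, time stands still between calls to the robot, and variables do not carry over. Pictures are saved under pics/ and viewed, and the job is handed in when it is done.

```bash
mkdir -p pics; ls; python3 - <<'E'
from plant import bot
import cv2
for n in ["scene","top","wrist"]:
    r=bot.read_camera(n)
    cv2.imwrite(f"pics/{n}0.png",r["color"][:,:,::-1])
    print(n,r["fx"],r["fy"],r["cx"],r["cy"],r["eye"],r["attitude"])
print(bot.get_time_s(),bot.get_ee_pos(),bot.get_eef_rot(),bot.get_contact_force())
E
```

```text
pics
scene 422.0492242463197 422.0492242463197 266.0531174711712 194.64393415667544 [-0.44922958  0.54417526  0.880866  ] [-0.48266402  0.75373906 -0.37503002  0.24138219]
top 428.74827074092934 428.74827074092934 257.0323622875832 197.40957485022733 [0.26294576 0.10795255 1.37479666] [ 0.70564903 -0.70152229  0.06907065 -0.07179948]
wrist 329.181347343441 329.181347343441 250.67025654568937 186.12034917198199 [0.13704207 0.61403239 0.37337943] [0.80804451 0.56867329 0.08712924 0.12681975]
0.15 [0.21114758 0.58797985 0.23872183] [ 1.71509579e-01  9.85182319e-01 -5.07505568e-04 -6.79166543e-05] [-0.47882784  0.00356355 -0.49019497]
```

View pics/scene0.png

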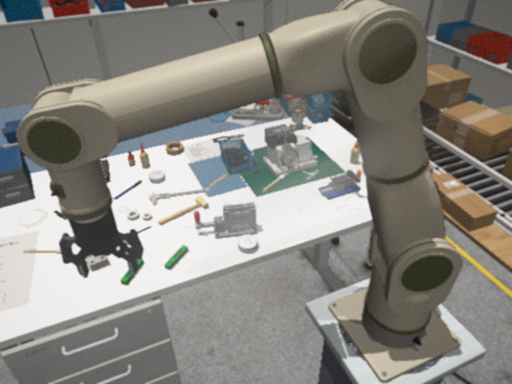

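View pics/top0.png

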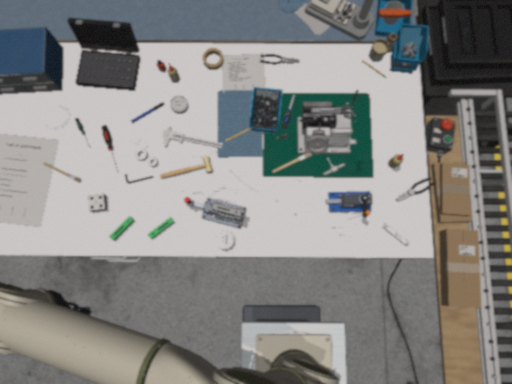

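View pics/wrist0.png

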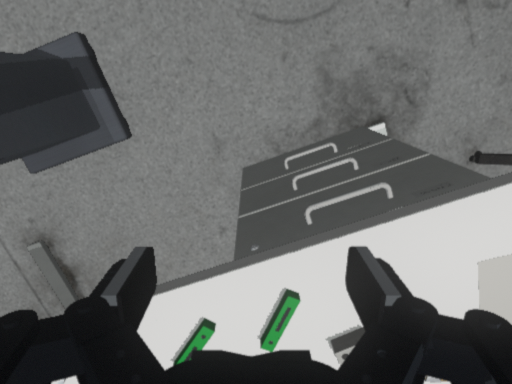

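The magazine is at top pixel (224,211), with its red grip at (188,201). The nest is at (350,202), with an orange lever grip at about (366,213). The green bars at (122,228) and (161,228) are decoys. Next I'll crop closer.

```bash
python3 - <<'E'
import cv2,numpy as np
a=cv2.imread("pics/top0.png")
c=lambda im,x0,x1,y0,y1:cv2.resize(im[y0:y1,x0:x1],None,fx=8,fy=8,interpolation=cv2.INTER_CUBIC)
cv2.imwrite("pics/topmag.png",c(a,175,265,180,255))
cv2.imwrite("pics/topnest.png",c(a,315,415,170,245))
s=cv2.imread("pics/scene0.png")
cv2.imwrite("pics/scmag.png",c(s,185,275,190,260))
cv2.imwrite("pics/scnest.png",c(s,305,375,150,210))
E
```

```text
(no output)
```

View pics/topmag.png

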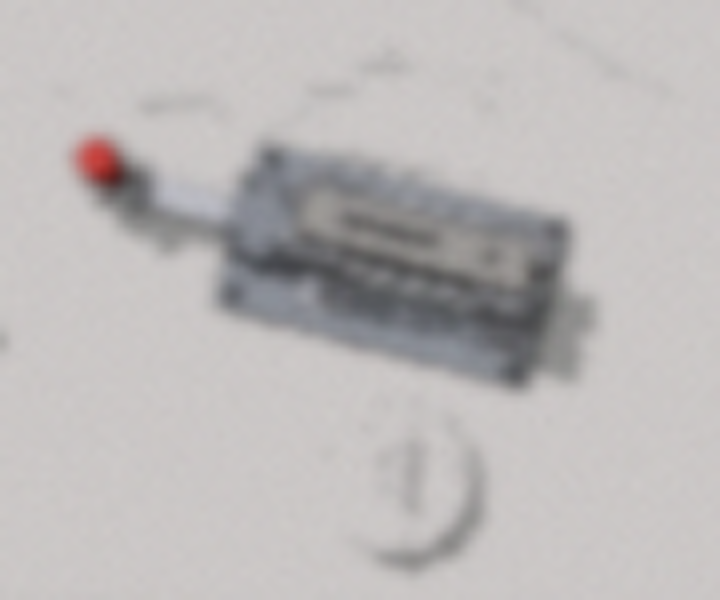

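View pics/topnest.png

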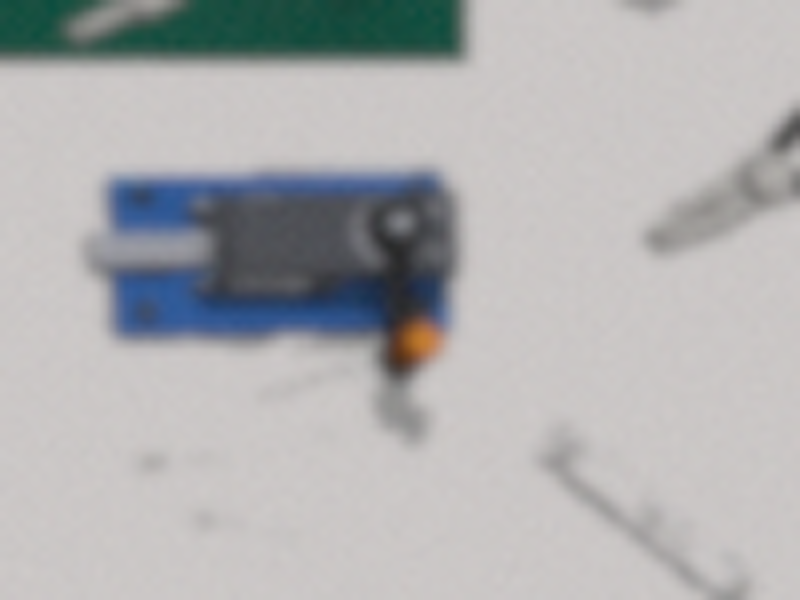

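View pics/scmag.png

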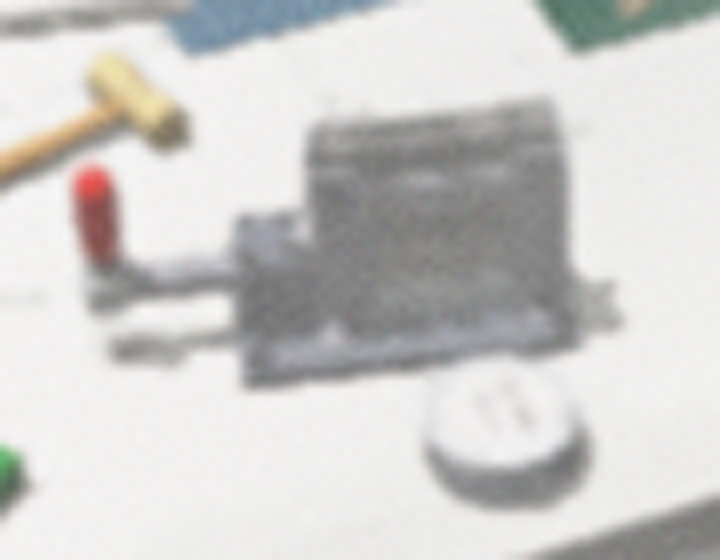

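View pics/scnest.png

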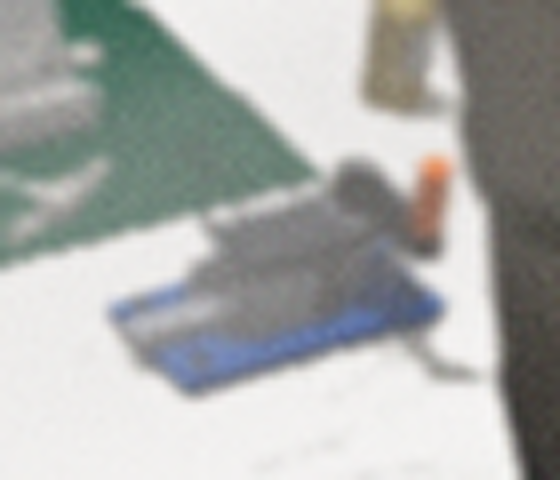

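```bash
cat > h.py <<'E'
from plant import bot
import cv2,numpy as np
from scipy.spatial.transform import Rotation as R
def shot(n,name):
    r=bot.read_camera(n); cv2.imwrite(f"pics/{name}.png",r["color"][:,:,::-1])
    c={k:np.array(r[k]).tolist() for k in ["fx","fy","cx","cy","eye","attitude"]}
    import json; json.dump(c,open(f"pics/{name}.json","w")); return r
def cam(name):
    import json; return json.load(open(f"pics/{name}.json"))
def ray(c,u,v):
    d=R.from_quat(c["attitude"]).apply([(u-c["cx"])/c["fx"],(v-c["cy"])/c["fy"],1]); return np.array(c["eye"]),d
def onz(c,u,v,z):
    e,d=ray(c,u,v); return e+d*(z-e[2])/d[2]
def tri(obs):
    A=np.zeros((3,3));b=np.zeros(3)
    for c,u,v in obs:
        e,d=ray(c,u,v);d=d/np.linalg.norm(d);P=np.eye(3)-np.outer(d,d);A+=P;b+=P@e
    x=np.linalg.solve(A,b)
    res=[np.linalg.norm((np.eye(3)-np.outer(d/np.linalg.norm(d),d/np.linalg.norm(d)))@(x-e)) for e,d in [ray(*o) for o in obs]]
    return x,max(res)
def proj(c,p):
    q=R.from_quat(c["attitude"]).inv().apply(np.array(p)-c["eye"]); return c["fx"]*q[0]/q[2]+c["cx"],c["fy"]*q[1]/q[2]+c["cy"]
def down(yaw): # tool y axis (jaw direction) at angle yaw in world; z down
    y=np.array([np.cos(yaw),np.sin(yaw),0]);z=np.array([0,0,-1.]);x=np.cross(y,z)
    return R.from_matrix(np.c_[x,y,z]).as_quat()
def crop(name,x0,x1,y0,y1,k,out):
    a=cv2.imread(f"pics/{name}.png"); cv2.imwrite(f"pics/{out}.png",cv2.resize(a[y0:y1,x0:x1],None,fx=k,fy=k,interpolation=cv2.INTER_CUBIC))
E
python3 - <<'E'
from h import *
for n in ["scene","top","wrist"]:
    shot(n,n+"1")
t=cam("top1");s=cam("scene1");w=cam("wrist1")
T=lambda u,v,z:onz(t,175+u/8,180+v/8,z).round(4)
print("redgrip",T(98,158,.086))
print("base corners",[T(*p,.01) for p in [(270,145),(565,225),(515,385),(220,300)]])
print("blank top",[T(*p,.092) for p in [(310,190),(300,235),(530,255),(525,285)]])
N=lambda u,v,z:onz(t,315+u/8,170+v/8,z).round(4)
print("nest base",[N(*p,.01) for p in [(110,178),(437,172),(450,330),(115,335)]], "lever grip",N(416,340,.107),"hub",N(400,222,.085))
print("tri red",tri([(t,175+98/8,180+158/8),(s,185+92/8,190+180/8)]))
print("tri orange",tri([(t,315+418/8,170+338/8),(s,305+435/8,150+165/8)]))
print("tin",onz(t,175+415/8,180+490/8,.024))
# camera in tool frame
Rt=R.from_quat(bot.get_eef_rot());p=np.array(bot.get_ee_pos())
print(Rt.inv().apply(np.array(w["eye"])-p),(Rt.inv()*R.from_quat(w["attitude"])).as_matrix().round(3))
# reach check over targets
for P in [(0.2,0.2,.25),(.3,.2,.25),(.3,-.1,.25),(.25,.0,.15)]:
  for y in [0,np.pi/2,np.pi,-np.pi/2]:
    q=bot.solve_ik(P,down(y)); print(P,round(y,2),None if q is None else np.round(q,2))
E
```

```text
redgrip [0.5151 0.3276 0.086 ]
base corners [array([0.5357, 0.2709, 0.01  ]), array([0.5034, 0.1508, 0.01  ]), array([0.4383, 0.17  , 0.01  ]), array([0.472 , 0.2892, 0.01  ])]
blank top [array([0.5019, 0.2454, 0.092 ]), array([0.4846, 0.2487, 0.092 ]), array([0.4774, 0.1613, 0.092 ]), array([0.4658, 0.1631, 0.092 ])]
nest base [array([ 0.5574, -0.1191,  0.01  ]), array([ 0.5606, -0.2521,  0.01  ]), array([ 0.4955, -0.2544,  0.01  ]), array([ 0.4927, -0.1194,  0.01  ])] lever grip [ 0.4751 -0.2157  0.107 ] hub [ 0.5246 -0.2173  0.085 ]
tri red (array([0.51550381, 0.3284394 , 0.08565509]), np.float64(0.0008274016275472367))
tri orange (array([ 0.47577151, -0.21728586,  0.10570641]), np.float64(0.0005112060520114293))
tin [0.39470505 0.20816702 0.024     ]
[ 0.0785745  -0.00065199 -0.13466276] [[-0.    -0.953 -0.304]
 [ 1.     0.001 -0.002]
 [ 0.002 -0.304  0.953]]
(0.2, 0.2, 0.25) 0 [-1.09 -0.49  0.1   2.2   0.05  1.43 -1.01]
(0.2, 0.2, 0.25) 1.57 [-1.01 -0.48  0.04  2.2   0.02  1.43  0.6 ]
(0.2, 0.2, 0.25) 3.14 [-1.01 -0.48  0.04  2.2   0.02  1.43  2.17]
(0.2, 0.2, 0.25) -1.57 [-1.03 -0.48  0.06  2.2   0.03  1.43 -2.55]
(0.3, 0.2, 0.25) 0 [-0.99 -0.3   0.22  2.07  0.07  1.37 -0.79]
(0.3, 0.2, 0.25) 1.57 [-0.88 -0.29  0.14  2.07  0.04  1.36  0.81]
(0.3, 0.2, 0.25) 3.14 [-0.86 -0.29  0.12  2.07  0.04  1.36  2.39]
(0.3, 0.2, 0.25) -1.57 [-1.   -0.3   0.24  2.07  0.07  1.37 -2.36]
(0.3, -0.1, 0.25) 0 [-0.26 -0.45  0.32  2.15  0.14  1.42  0.01]
(0.3, -0.1, 0.25) 1.57 [-0.26 -0.45  0.32  2.15  0.14  1.42  1.58]
(0.3, -0.1, 0.25) 3.14 [ 1.14 -0.45 -0.7   2.11 -0.29  1.4  -2.6 ]
(0.3, -0.1, 0.25) -1.57 [-0.29 -0.46  0.34  2.16  0.15  1.42 -1.57]
(0.25, 0.0, 0.15) 0 [-0.1  -0.49 -0.07  2.41 -0.03  1.22 -0.14]
(0.25, 0.0, 0.15) 1.57 [-0.1  -0.49 -0.07  2.41 -0.03  1.22  1.43]
(0.25, 0.0, 0.15) 3.14 None
(0.25, 0.0, 0.15) -1.57 [ 0.17 -0.49 -0.27  2.4  -0.13  1.21 -1.59]
```

```bash
python3 - <<'E'
from h import *
a=np.deg2rad(-15.5)
bot.reach([.50,.27,.26],down(a)); shot("wrist","wm1"); print(bot.get_time_s(),bot.get_joint_positions())
bot.move_l([.46,.15,.26],v=.25); shot("wrist","wm2"); shot("scene","s2");print(bot.get_time_s())
E
```

```text
1.9333 [-0.89227902  0.19594957  0.36382152  1.60371114 -0.07132921  1.35528906
 -0.7867579 ]
2.6917
```

```bash
python3 -c "
from h import *
crop('wm1',60,460,0,300,2,'wm1c');crop('wm2',60,460,0,300,2,'wm2c')"
```

```text
(no output)
```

View pics/wm1c.png

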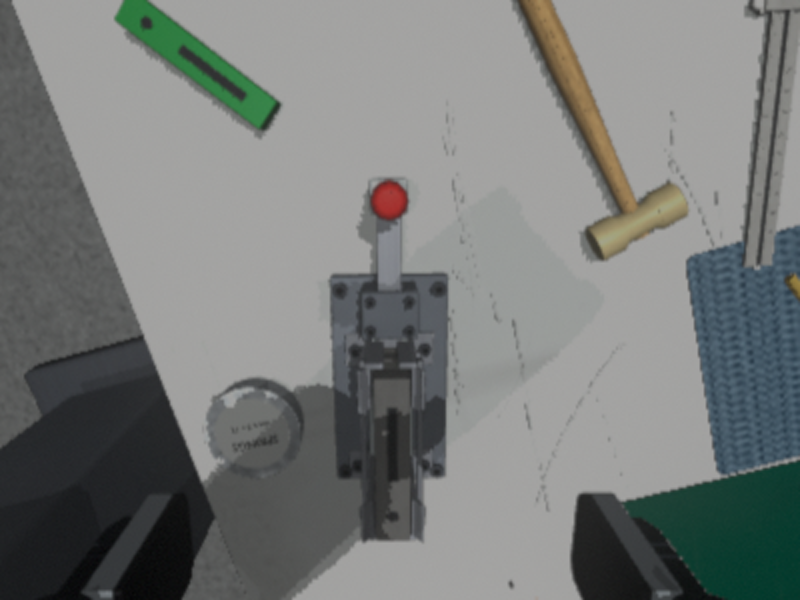

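View pics/wm2c.png

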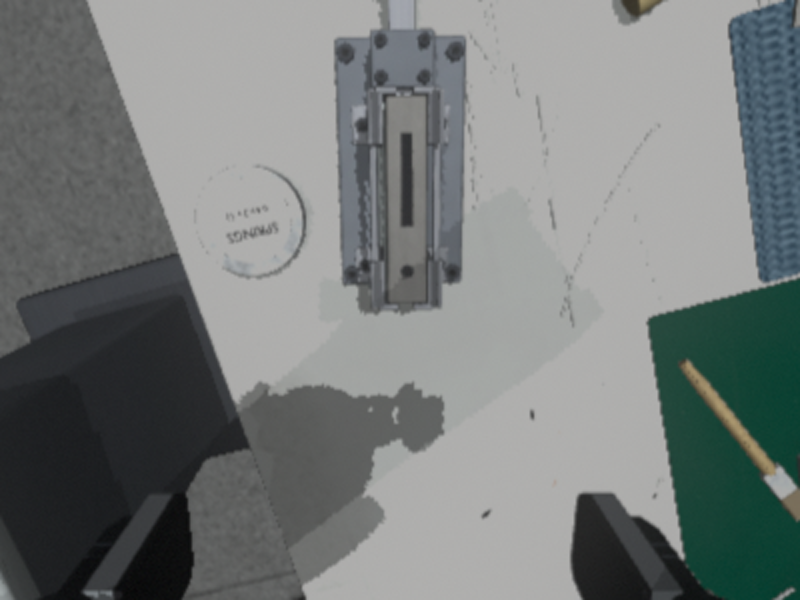

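wm1/wm2 show the grey stack with its red grip at full-image px (254,100) in wm1. The top blank's hole is at px (256,258) in wm1 and (263,135) in wm2. The tin sits to the left and the green decoy bar is well away. Next come magazine measurements.

```bash
python3 - <<'E'
from h import *
a=cam("wm1");b=cam("wm2");t=cam("top1");s=cam("scene1")
f=lambda u,v:(60+u/2,v/2)
print("hole tri",tri([(a,*f(392,517)),(b,*f(407,271))]))
print("slot end far",tri([(a,*f(392,408)),(b,*f(407,133))]))
print("slot end near",tri([(a,*f(393,481)),(b,*f(407,226))]))
A=[onz(a,*f(*p),.01) for p in [(331,276),(446,274),(445,476),(338,476)]]
B=[onz(b,*f(*p),.01) for p in [(336,40),(466,37),(462,284),(343,285)]]
for Q in (A,B):
    Q=np.array(Q)[:,:2];d=(Q[0]+Q[1]-Q[2]-Q[3])/2;L=np.linalg.norm(d);d/=L
    print("base c",Q.mean(0),"len",L,"w",np.linalg.norm(Q[0]-Q[1]),np.linalg.norm(Q[3]-Q[2]),"ang",np.rad2deg(np.arctan2(d[1],d[0])),"origin",Q.mean(0)-.016*d,"grip",Q.mean(0)+.112*d)
im=cv2.imread("pics/wm1.png").astype(int);m=((im[...,2]>120)&(im[...,1]<70)&(im[...,0]<70)).astype(np.uint8)
n,l,st,c=cv2.connectedComponentsWithStats(m);i=1+np.argmax(st[1:,4]);print(c[i],st[i])
im=cv2.imread("pics/top1.png").astype(int);m=((im[...,2]>120)&(im[...,1]<90)&(im[...,0]<90)).astype(np.uint8)[:, :300]
m[:190]=0
n,l,st,c2=cv2.connectedComponentsWithStats(m);j=1+np.argmax(st[1:,4]);print(c2[j],st[j])
print("red",tri([(a,*c[i]),(t,*c2[j])]),onz(a,*c[i],.086))
q=onz(b,*f(407,271),.092);print(q)
E
```

```text
hole tri (array([0.47802061, 0.17612466, 0.09432736]), np.float64(0.00017576260744479565))
slot end far (array([0.49333559, 0.23351784, 0.09255159]), np.float64(5.829815720549204e-05))
slot end near (array([0.48344773, 0.19542991, 0.09324896]), np.float64(0.00011271928753777623))
base c [0.48981293 0.22057354] len 0.1302984660122624 w 0.06737221793849313 0.0691581744067879 ang 75.73748401130327 origin [0.48587109 0.20506671] grip [0.51740581 0.32912138]
base c [0.48961356 0.21864692] len 0.13091167960434175 w 0.06868629083579399 0.0700920573371425 ang 75.46891353620684 origin [0.48559908 0.20315873] grip [0.51771495 0.32706423]
[254.40669856  99.64593301] [247  92  16  17 209]
[187.16666667 200.        ] [186 198   4   5  12]
red (array([0.51698835, 0.32920554, 0.07509223]), np.float64(0.000746599646082029)) [0.51759563 0.32930925 0.086     ]
[0.47817621 0.17568787 0.092     ]
```

```bash
python3 - <<'E'
from h import *
th=np.deg2rad(75.5);d=np.array([np.cos(th),np.sin(th),0]);q=down(th-np.pi/2)
bot.command_gripper(.5)
bot.reach([.5174,.329,.15],q)
bot.move_l([.5174,.329,.064],v=.12)
print(bot.get_time_s(),bot.get_contact_force())
bot.command_gripper(0.0)
print(bot.get_width()*85,bot.get_contact_force(),bot.get_ee_pos())
p=np.array(bot.get_ee_pos())
bot.move_l(p-d*.030,v=.06); print(bot.get_contact_force())
bot.move_l(p-d*.0385,v=.04); bot.hold(.15);print(bot.get_contact_force(),bot.get_ee_pos(),p,bot.get_time_s())
shot("wrist","wp1");shot("top","tp1")
E
```

```text
4.925 [0.6460502  0.67998626 0.65438335]
15.569189639586146 [ 2.4873899  -1.66500605  6.13525582] [0.51842305 0.32918128 0.06510608]
[ 3.08544622  3.36504002 -0.3340543 ]
[1.5310686  2.62867313 0.82788296] [0.50885548 0.2922118  0.06516906] [0.51842305 0.32918128 0.06510608] 6.425
```

View pics/wp1.png

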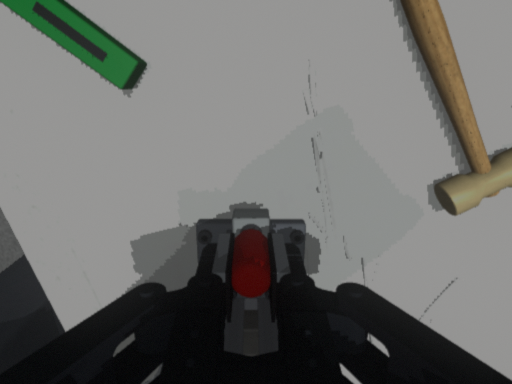

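```bash
python3 -c "
from h import *
crop('tp1',175,265,180,255,8,'tp1c')"
```

```text
(no output)
```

View pics/tp1c.png

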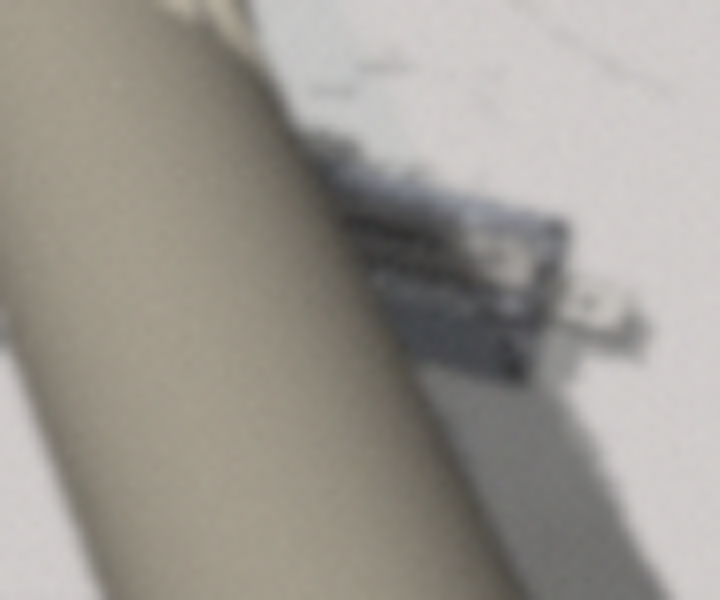

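tp1c shows the lowest blank out of the mouth, with its hole at crop (590,300). Next I'll return the slide, release it, and look at the blank and the nest.

```bash
python3 - <<'E'
from h import *
th=np.deg2rad(75.5);d=np.array([np.cos(th),np.sin(th),0]);q=down(th-np.pi/2)
p=np.array(bot.get_ee_pos())
bot.move_l(p+d*.036,v=.1); bot.command_gripper(.5)
p=np.array(bot.get_ee_pos()); bot.move_l(p+[0,0,.1],v=.25)
bot.reach([.46,.13,.22],q); shot("wrist","wb1"); print(bot.get_time_s())
bot.reach([.51,-.12,.24],down(0)); shot("wrist","wn1")
bot.move_l([.51,-.19,.24],v=.25); shot("wrist","wn2"); print(bot.get_time_s())
E
python3 -c "
from h import *
crop('wb1',60,460,0,300,2,'wb1c');crop('wn1',60,460,0,300,2,'wn1c');crop('wn2',60,460,0,300,2,'wn2c')"
```

```text
8.8667
10.4
```

View pics/wb1c.png

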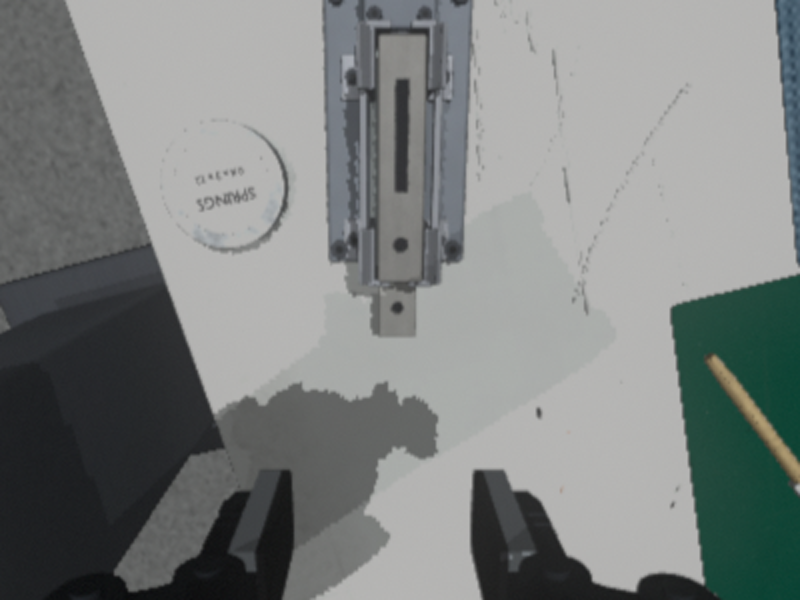

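View pics/wn1c.png

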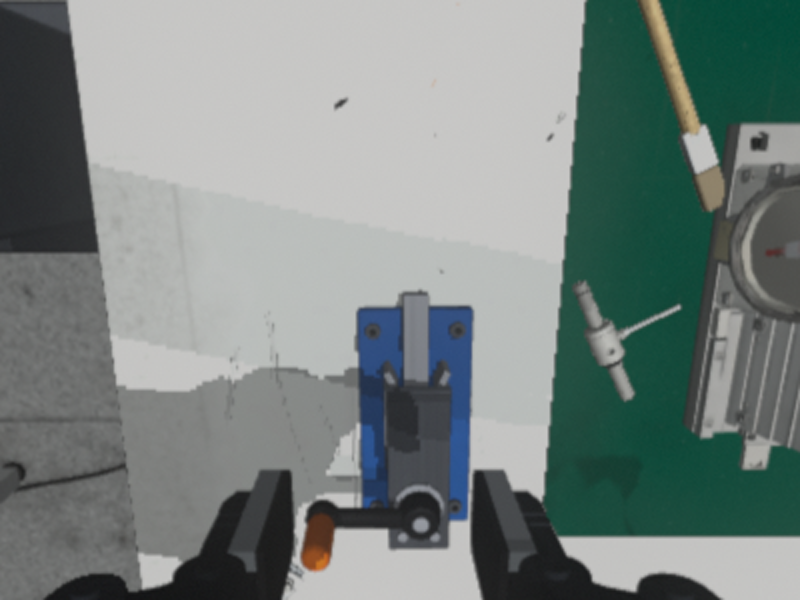

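View pics/wn2c.png

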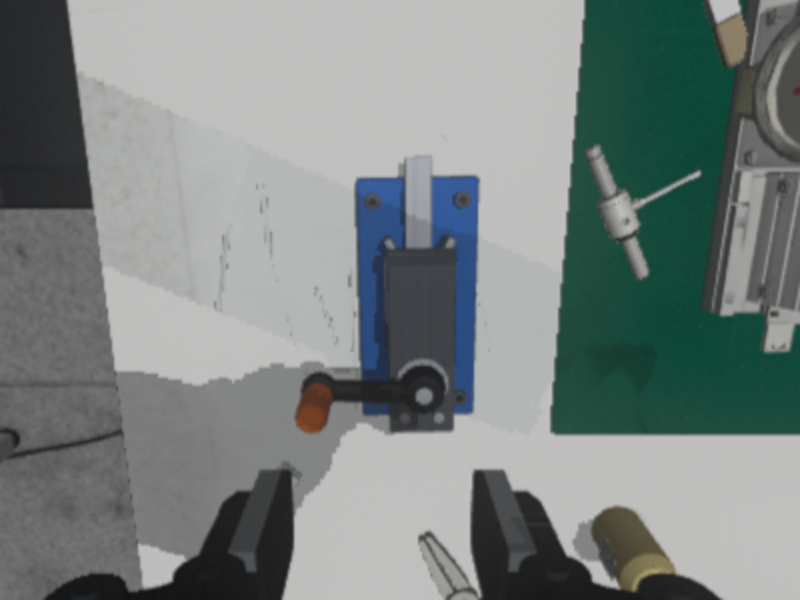

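```bash
python3 - <<'E'
from h import *
a=cam("wn1");b=cam("wn2");w=cam("wb1")
f=lambda u,v:(60+u/2,v/2)
for n,(x,y) in dict(ledgeL=((403,293),(405,157)),ledgeR=((427,292),(431,156)),TL=((358,309),(357,178)),TR=((472,307),(478,177)),
   plateL=((387,389),(385,251)),plateR=((451,389),(456,249)),hub=((420,525),(424,397)),grip=((317,562),(312,421)),plateBR=((448,547),(453,430)),plateBL=((389,548),(390,431))).items():
    print(n,*tri([(a,*f(*x)),(b,*f(*y))]))
Q=np.array([onz(b,*f(*p),.01) for p in [(357,178),(478,177),(472,413),(363,414)]])[:,:2]
d=(Q[3]+Q[2]-Q[0]-Q[1])/2;print("len",np.linalg.norm(d),"ang",np.rad2deg(np.arctan2(d[1],d[0])),"c",Q.mean(0),[np.linalg.norm(Q[i]-Q[i-1]) for i in range(4)])
d/=np.linalg.norm(d);print("origin",Q.mean(0)+.006*d)
for c,p,r in ((a,(403,293),(403,375)),(a,(428,293),(428,375)),(b,(405,157),(406,247)),(b,(431,157),(432,247))):
    P=onz(c,*f(*p),.02);S=onz(c,*f(*r),.02);e=S-P;print("ledge edge",P,S,np.rad2deg(np.arctan2(e[1],e[0])))
print("blank end",onz(w,*f(379,336),.041),onz(w,*f(416,336),.041),"hole",onz(w,*f(397,308),.041))
o=np.array([.4857,.2045]);th=np.deg2rad(75.5);dd=np.array([np.cos(th),np.sin(th)]);nn=np.array([-dd[1],dd[0]])
for p in [(379,336),(416,336),(397,308)]:
    P=onz(w,*f(*p),.041)[:2]-o;print(P@dd,P@nn)
E
```

```text
ledgeL [ 0.52107082 -0.11011216  0.01497565] 9.66498456654358e-05
ledgeR [ 0.53445895 -0.10961538  0.01453208] 0.00022276803048388268
TL [ 0.4958253  -0.120744    0.00773768] 4.039186979935118e-05
TR [ 0.56101546 -0.12032253  0.00369479] 5.772159133050741e-05
plateL [ 0.51141286 -0.1539258   0.05023003] 0.0006949949052743864
plateR [ 0.54498061 -0.15247398  0.05412072] 5.084704762801679e-05
hub [ 0.5297752  -0.222643    0.06978892] 0.0001697376935253641
grip [ 0.47889594 -0.22032632  0.1069359 ] 0.000221524872358623
plateBR [ 0.54704695 -0.24846545  0.05012161] 3.7580122662700516e-05
plateBL [ 0.51359184 -0.24878112  0.05078332] 5.924286007277452e-05
len 0.13436143536139963 ang -89.03990580528341 c [ 0.52919728 -0.18760659] [np.float64(0.13443678367574946), np.float64(0.06424743395419594), np.float64(0.13428643064498136), np.float64(0.06467600019792695)]
origin [ 0.52929782 -0.19360574]
ledge edge [ 0.52081373 -0.10913922  0.02      ] [ 0.52136934 -0.15607109  0.02      ] -89.32172100320476
ledge edge [ 0.5344165  -0.10911064  0.02      ] [ 0.53551718 -0.1560382   0.02      ] -88.65638176946555
ledge edge [ 0.52100239 -0.1101384   0.02      ] [ 0.52203506 -0.155735    0.02      ] -88.70258869833415
ledge edge [ 0.53430871 -0.11013892  0.02      ] [ 0.53589196 -0.15573324  0.02      ] -88.0112138807983
blank end [0.45672604 0.12725332 0.041     ] [0.47432634 0.1227329  0.041     ] hole [0.46867651 0.13864509 0.041     ]
-0.08204069093094493 0.008710043811382656
-0.0820103584697269 -0.009461463051083868
-0.06801961324853661 -7.5045909997025725e-06
```

```bash
python3 - <<'E'
from h import *
th=np.deg2rad(75.5);q=down(th-np.pi/2)
bot.reach([.445,.07,.17],q); shot("wrist","wb2"); print(bot.get_time_s())
crop('wb2',60,460,0,300,2,'wb2c')
E
```

```text
11.525
```

View pics/wb2c.png

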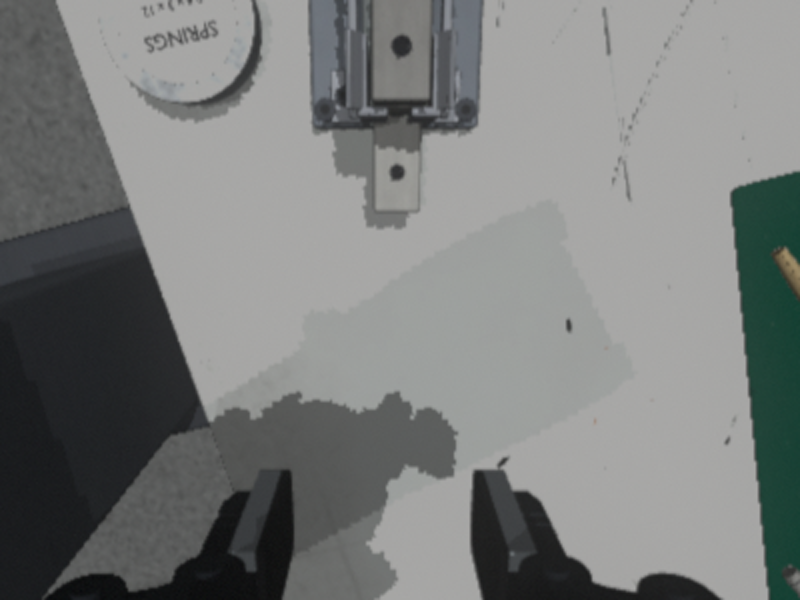

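```bash
python3 - <<'E'
from h import *
w=cam("wb1");v=cam("wb2");f=lambda u,v:(60+u/2,v/2)
for x,y in (((397,308),(397,172)),((379,336),(375,212)),((416,336),(419,211))): print(*tri([(w,*f(*x)),(v,*f(*y))]))
th=np.deg2rad(75.5);d=np.array([np.cos(th),np.sin(th),0]);q=down(th-np.pi/2)
o=np.array([.4857,.2045,0])
g=o-.067*d
bot.reach([g[0],g[1],.10],q)
bot.move_l([g[0],g[1],.033],v=.12)
print(bot.get_contact_force())
bot.command_gripper(0.0)
print(bot.get_width()*85,bot.get_contact_force(),bot.get_ee_pos(),bot.get_time_s())
shot("scene","sg1");shot("wrist","wg1")
crop("sg1",180,300,170,260,6,"sg1c")
E
```

```text
[0.46877942 0.13925991 0.04385655] 1.3777038321972578e-05
[0.45670842 0.12672764 0.03902829] 0.00012247585689338967
[0.47397797 0.12279305 0.04085403] 0.00035971596189800746
[-0.40441134 -0.01168083 -0.01966615]
16.530274085682667 [-2.0711923  -0.9309501   7.66336136] [0.46956051 0.13990865 0.0339746 ] 13.0667
```

View pics/sg1c.png

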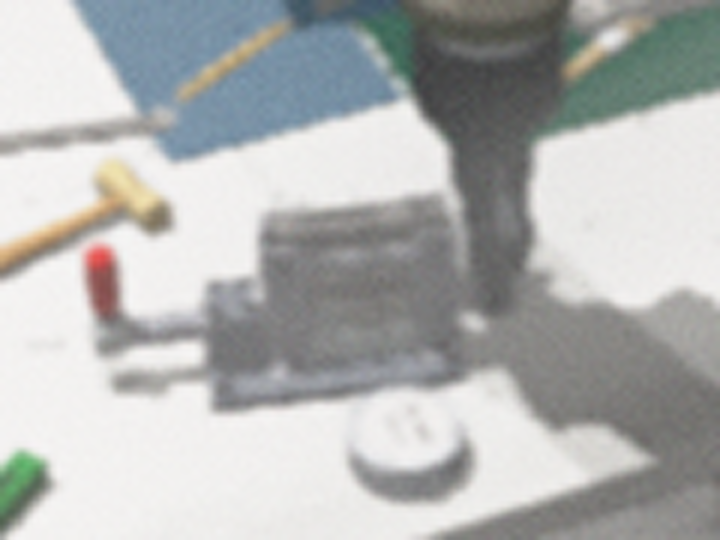

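View pics/wg1.png

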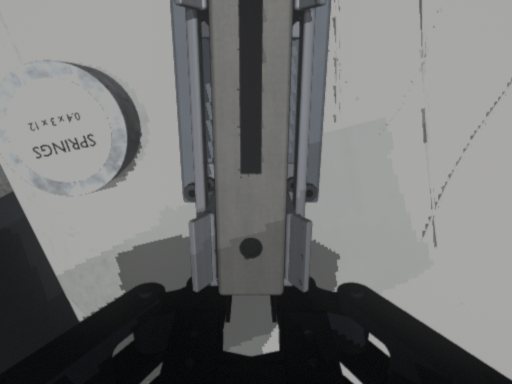

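```bash
python3 - <<'E'
from h import *
th=np.deg2rad(75.5);d=np.array([np.cos(th),np.sin(th),0]);q=down(th-np.pi/2)
o=np.array([.4857,.2045,0]);g=o-.067*d
p=g-.06*d; bot.move_l([p[0],p[1],.033],v=.06); print(bot.get_contact_force(),bot.get_ee_pos())
p=g-.125*d; bot.move_l([p[0],p[1],.033],v=.08); print(bot.get_contact_force(),bot.get_ee_pos(),bot.get_width()*85,bot.get_time_s())
shot("top","td1");shot("scene","sd1");shot("wrist","wd1")
crop("sd1",180,330,150,260,5,"sd1c")
E
```

```text
[ 0.51837233 -0.58519254 -1.43455638] [0.45359636 0.08165863 0.03271666]
[ 0.33447891  0.03632456 -1.17325771] [0.43783624 0.01905233 0.03305949] 16.39453328074503 15.275
```

View pics/sd1c.png

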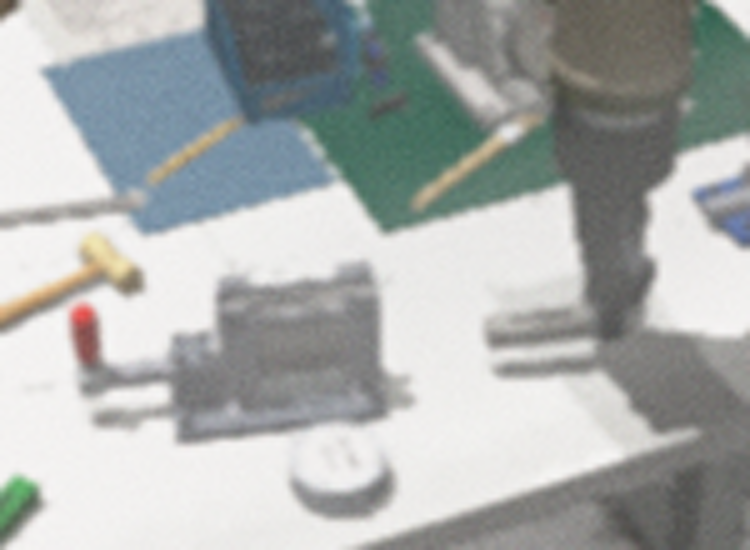

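View pics/wd1.png

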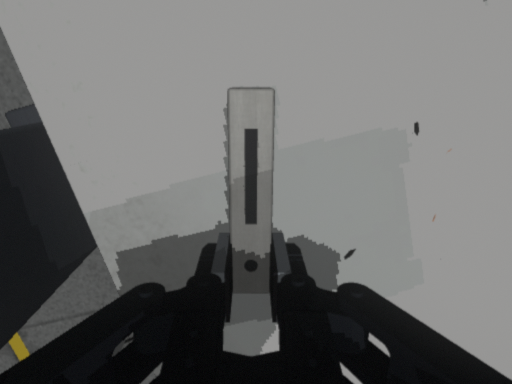

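The blank is out and level, slot up (wd1 slot at px 251,175), and the stack has dropped one place. Now I'll lay it down.

```bash
python3 - <<'E'
from h import *
th=np.deg2rad(75.5)
p=np.array(bot.get_ee_pos())
bot.move_l([p[0],p[1],.013],v=.06);print(bot.get_contact_force())
for z in (.0115,.010,.009,.008,.007):
    bot.move_l([p[0],p[1],z],v=.02);F=bot.get_contact_force();print(z,F,bot.get_ee_pos()[2])
    if F[2]>2.5: break
bot.command_gripper(.35);print(bot.get_contact_force())
bot.move_l([p[0],p[1],.10],v=.2);bot.hold(.1);print(bot.get_time_s())
shot("wrist","wl1")
E
```

```text
[-0.18007406 -0.86704739 -1.3664678 ]
0.0115 [-0.29352315 -0.12492054 -0.47151425] 0.011602007640150175
0.01 [ 0.87083552 -0.04872278 -0.68034517] 0.010082316222606925
0.009 [-8.24735296 -0.35175862 23.90290526] 0.009954276245578554
[-0.31806971 -0.81973475  1.13425103]
17.65
```

View pics/wl1.png

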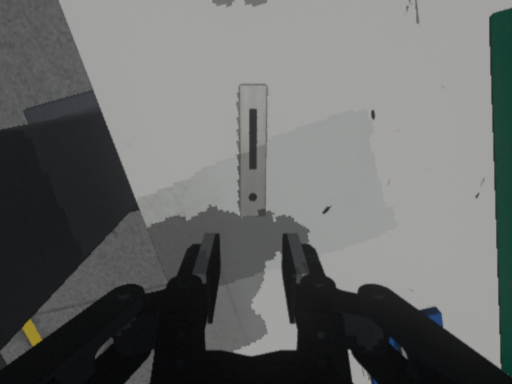

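```bash
python3 - <<'E'
from h import *
th=np.deg2rad(75.5);d=np.array([np.cos(th),np.sin(th),0])
p=np.array(bot.get_ee_pos())
bot.move_l([*(p-.05*d)[:2],.12],v=.2);shot("wrist","wl2");print(bot.get_time_s())
crop("wl1",200,310,70,230,4,"wl1c");crop("wl2",200,310,20,170,4,"wl2c")
a=cv2.imread("pics/wl1c.png");b=cv2.imread("pics/wl2c.png")
h=max(a.shape[0],b.shape[0]);pad=lambda i:cv2.copyMakeBorder(i,0,h-i.shape[0],0,0,0)
o=np.hstack([pad(a),pad(b)])[:600];cv2.imwrite("pics/wl12.png",o);print(o.shape)
E
```

```text
18.175
(600, 880, 3)
```

View pics/wl12.png

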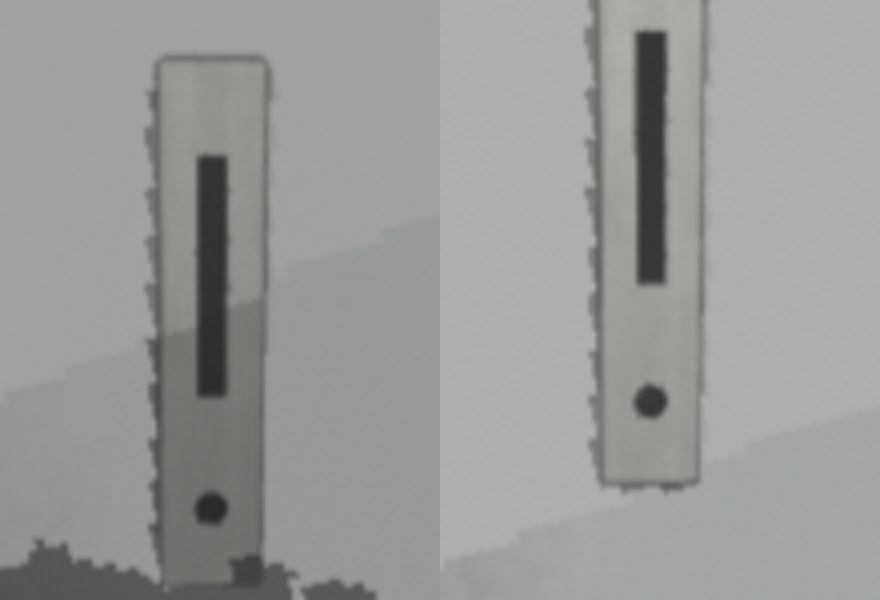

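```bash
python3 - <<'E'
from h import *
a=cam("wl1");b=cam("wl2")
f=lambda u,v:(200+u/4,70+v/4); g=lambda u,v:(200+u/4,20+v/4)
P={}
for n,x,y in (("hole",(211,508),(211,402)),("s1",(212,156),(211,31)),("s2",(212,396),(211,284)),("hend",(212,584),(210,482))):
    P[n]=tri([(a,*f(*x)),(b,*g(*y))]);print(n,*P[n], onz(a,*f(*x),.017)[:2],onz(b,*g(*y),.017)[:2])
print("send",onz(a,*f(213.5,60),.017))
z=lambda n,c,h,uv:onz(c,*h(*uv),.017)[:2]
s=onz(a,*f(213.5,60),.017)[:2];h=(onz(a,*f(212,584),.017)+onz(b,*g(210,482),.017))[:2]/2
print("len",np.linalg.norm(s-h),"c",(s+h)/2)
for c,k,u,v in ((a,f,(212,156),(211,508)),(b,g,(211,31),(211,402))):
    e=onz(c,*k(*u),.017)-onz(c,*k(*v),.017);print(np.rad2deg(np.arctan2(e[1],e[0])))
E
```

```text
hole [0.43720833 0.01830893 0.01680273] 5.947700231251408e-05 [0.43716771 0.01839311] [0.43727047 0.01831598]
s1 [0.45226123 0.07650204 0.01709234] 2.3357499345218332e-05 [0.45223716 0.07650045] [0.45228751 0.07650841]
s2 [0.44232629 0.03785978 0.0167433 ] 1.0599614058413223e-05 [0.44235237 0.0379237 ] [0.44231659 0.03787014]
hend [0.43364088 0.00445246 0.01696162] 0.00013086949200865274 [0.43377154 0.00443583] [0.43351559 0.0044914 ]
send [0.45612268 0.09071484 0.017     ]
len 0.08913240224212454 c [0.44488312 0.04758923]
75.46130939316735
75.53004124892458
```

```bash
python3 - <<'E'
from h import *
th=np.deg2rad(75.5);d=np.array([np.cos(th),np.sin(th),0]);q=down(th-np.pi/2)
c=np.array([.4449,.0475,0]);g=c+.020*d
bot.reach([g[0],g[1],.08],q)
bot.move_l([g[0],g[1],.011],v=.1)
bot.command_gripper(0.0);print(bot.get_width()*85,bot.get_contact_force(),bot.get_ee_pos())
bot.move_l([g[0],g[1],.08],v=.15)
al=np.deg2rad(-88.75);e=np.array([np.cos(al),np.sin(al),0]);qn=down(al+np.pi/2)
o=np.array([.5294,-.1936,0]);p=o-.120*e
bot.reach([p[0],p[1],.07],qn); print(bot.get_ee_pos(),bot.get_time_s())
shot("wrist","wi1");shot("top","ti1");shot("scene","si1")
crop("ti1",290,410,150,240,6,"ti1c");crop("si1",260,380,140,230,6,"si1c")
E
```

```text
16.205206329969045 [-1.75202903 -0.04355051  6.95054345] [0.45061051 0.06703692 0.01186572]
[ 0.52591333 -0.07361178  0.06873874] 21.125
```

View pics/wi1.png

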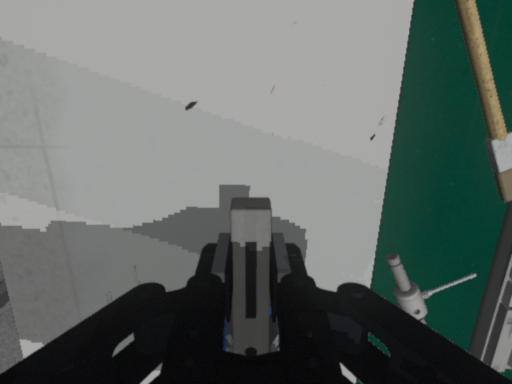

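View pics/ti1c.png

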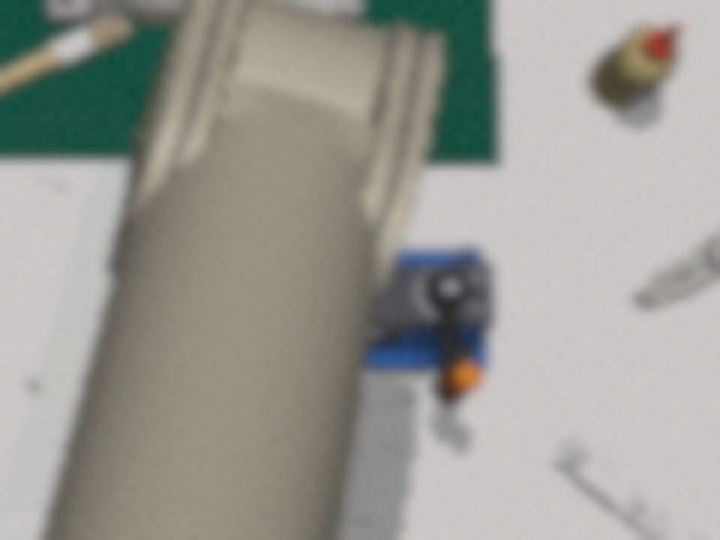

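View pics/si1c.png

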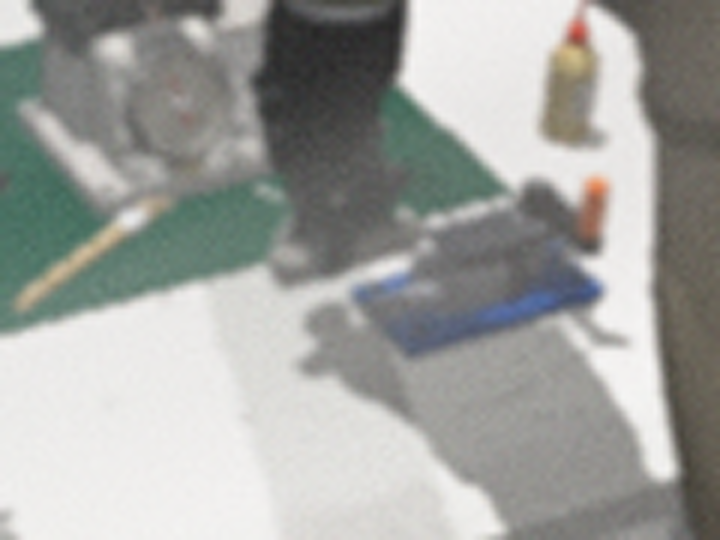

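```bash
python3 - <<'E'
from h import *
w=cam("wi1");al=np.deg2rad(-88.75);e=np.array([np.cos(al),np.sin(al),0]);n=np.array([-e[1],e[0],0])
p=np.array(bot.get_ee_pos());print(p)
top=p+np.array([0,0,.007-.0009])  # TCP .0109ish at bottom 0 => top = tcp+.017-.011
for lab,s in (("rear",-.025),("slot mid?",-.0225+.005),("hole",.065-.0143)):
    for y in (-.009,0,.009): print(lab,y,np.round(proj(w,top+s*e+y*n),1))
crop("wi1",200,300,180,370,3,"wi1c")
E
```

```text
[ 0.52638886 -0.07226054  0.06957661]
rear -0.009 [232.6 209.1]
rear 0 [254.1 209.1]
rear 0.009 [275.7 209.1]
slot mid? -0.009 [232.9 225.6]
slot mid? 0 [254.1 225.6]
slot mid? 0.009 [275.3 225.6]
hole -0.009 [235.4 353.5]
hole 0 [253.8 353.5]
hole 0.009 [272.3 353.5]
```

View pics/wi1c.png

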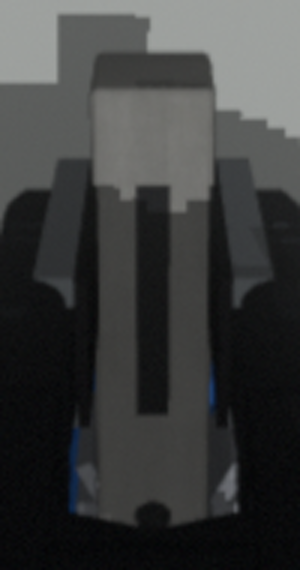

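```bash
python3 - <<'E'
from h import *
al=np.deg2rad(-88.75);e=np.array([np.cos(al),np.sin(al),0]);o=np.array([.5302,-.1936,0])
P=lambda s,z:(o+s*e+[0,0,z]).tolist()
bot.move_l(P(-.120,.045),v=.1); bot.move_l(P(-.120,.0325),v=.05);print(bot.get_contact_force(),bot.get_ee_pos())
for s in (-.105,-.095,-.085,-.075,-.069):
    bot.move_l(P(s,.0322),v=.05);F=bot.get_contact_force();print(s,F.round(2),bot.get_ee_pos())
    if abs(F).max()>12: print("stop");break
print(bot.get_time_s()); shot("scene","si2");shot("wrist","wi2")
crop("si2",260,380,140,230,6,"si2c")
E
```

```text
[ 0.01998932 -0.51437673 -1.44227744] [ 0.5274496  -0.07369754  0.03234872]
-0.105 [ 0.29 -0.31 -1.45] [ 0.52782567 -0.08912226  0.03222369]
-0.095 [ 0.92 -0.03 -1.43] [ 0.52805985 -0.09910294  0.03221955]
-0.085 [-0.32  0.71 -1.46] [ 0.52827642 -0.1091079   0.03221463]
-0.075 [ 0.1  -0.38 -2.36] [ 0.52849301 -0.11911812  0.03221633]
-0.069 [ 0.03  0.17 -1.59] [ 0.52863775 -0.1250565   0.0322142 ]
23.8417
```

View pics/si2c.png

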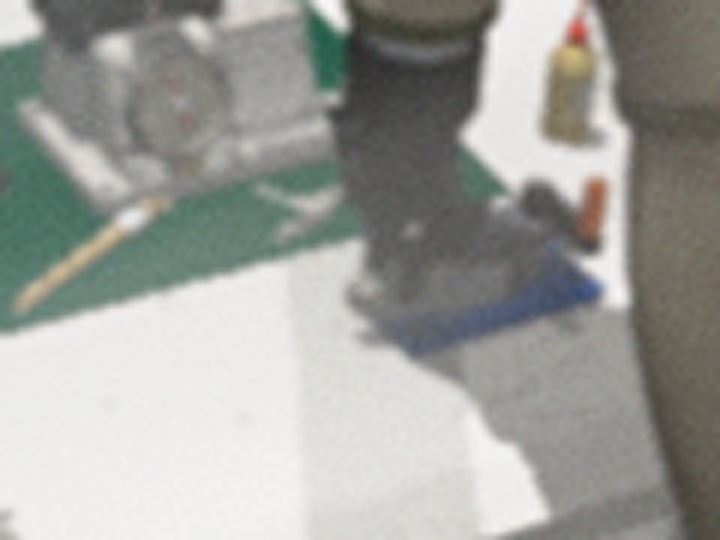

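View pics/wi2.png

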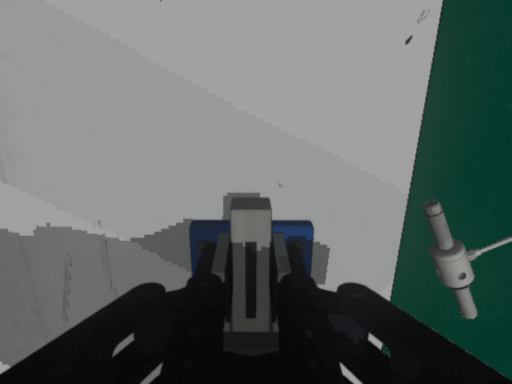

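```bash
python3 - <<'E'
from h import *
al=np.deg2rad(-88.75);e=np.array([np.cos(al),np.sin(al),0]);o=np.array([.5302,-.1936,0])
P=lambda s,z:(o+s*e+[0,0,z]).tolist()
bot.move_l(P(-.068,.0313),v=.02);print(bot.get_contact_force().round(2))
s=-.068
while s<-.056:
    s+=.001;bot.move_l(P(s,.0313),v=.03);F=bot.get_contact_force();print(round(s,4),F.round(2),bot.get_ee_pos().round(4))
    if -F@e>9 or abs(F).max()>25: break
print(bot.get_time_s())
E
```

```text
[-2.19  2.22  6.01]
-0.067 [-0.44  1.65  5.78] [ 0.5295 -0.1261  0.0319]
-0.066 [0.1  2.36 5.69] [ 0.5296 -0.1271  0.0319]
-0.065 [0.25 1.83 5.5 ] [ 0.5296 -0.1281  0.0319]
-0.064 [-0.7   3.65  6.38] [ 0.5297 -0.1287  0.0319]
-0.063 [-1.74  7.33  7.65] [ 0.5297 -0.1288  0.0319]
-0.062 [-1.69 11.59 10.1 ] [ 0.5297 -0.1288  0.0319]
25.6917
```

```bash
python3 - <<'E'
from h import *
al=np.deg2rad(-88.75);e=np.array([np.cos(al),np.sin(al),0]);o=np.array([.5302,-.1936,0])
P=lambda s,z:(o+s*e+[0,0,z]).tolist()
bot.move_l(P(-.0638,.0318),v=.03);print(bot.get_contact_force())
bot.command_gripper(.35);print(bot.get_contact_force())
bot.move_l(P(-.066,.10),v=.2)
bot.reach([.516,-.14,.20],down(0)); shot("wrist","wj1");print(bot.get_time_s())
crop("wj1",160,360,100,300,3.5,"wj1c")
E
```

```text
[-0.74725419  6.41331571  3.15243296]
[0.78207584 0.78502666 0.34920856]
27.2583
```

View pics/wj1c.png

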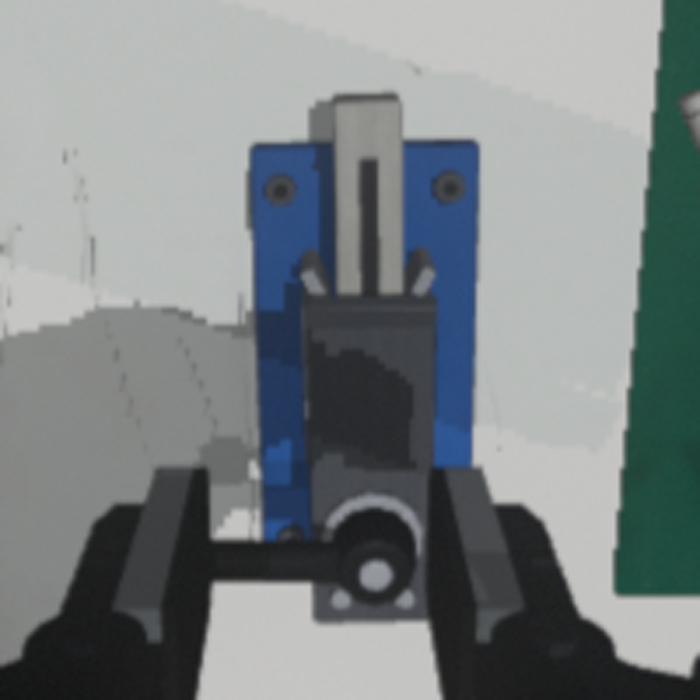

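```bash
python3 - <<'E'
from h import *
w=cam("wj1");al=np.deg2rad(-88.75);e=np.array([np.cos(al),np.sin(al)]);n=np.array([-e[1],e[0]]);o=np.array([.5294,-.1936])
f=lambda u,v:(160+u/3.5,100+v/3.5)
for p,z in (((335,99),.037),((400,98),.037),((338,294),.037),((403,294),.037),((253,145),.01),((478,141),.01)):
    P=onz(w,*f(*p),z)[:2]-o;print(p,(P@e).round(4),(P@n).round(4))
# lever geometry / reach
hub=np.array([.5302,-.2216])
for r in np.arange(2.12,.2,-.3):
    a=al+.5-r;G=hub+.052*np.array([np.cos(a),np.sin(a)])
    out=[]
    for k in (0,np.pi/2,-np.pi/2,np.pi):
        q=bot.solve_ik([*G,.085],down(a+k));out.append(None if q is None else q.round(2).tolist())
    print(round(r,2),G.round(3));[print("   ",x) for x in out]
E
```

```text
(335, 99) -0.0904 -0.0082
(400, 98) -0.0903 0.0085
(338, 294) -0.038 -0.0083
(403, 294) -0.0376 0.0093
(253, 145) -0.0743 -0.0314
(478, 141) -0.074 0.0324
2.12 [ 0.478 -0.22 ]
    [-0.6, 0.51, 1.17, 1.94, -0.54, 1.06, -2.36]
    [-0.55, 0.46, 1.09, 1.94, -0.47, 1.04, -0.85]
    [-0.23, 0.3, 0.66, 1.92, -0.22, 0.99, 2.08]
    [-0.4, 0.36, 0.88, 1.93, -0.33, 1.0, 0.6]
1.82 [ 0.48  -0.236]
    [-0.62, 0.64, 1.28, 1.92, -0.68, 1.12, -1.93]
    [-0.48, 0.45, 1.03, 1.91, -0.45, 1.03, -0.55]
    [-0.16, 0.32, 0.62, 1.9, -0.22, 0.99, 2.4]
    [-0.34, 0.37, 0.84, 1.91, -0.32, 1.0, 0.92]
1.52 [ 0.486 -0.25 ]
    [-0.56, 0.63, 1.23, 1.89, -0.66, 1.12, -1.64]
    [-0.41, 0.46, 0.98, 1.88, -0.44, 1.04, -0.24]
    [1.11, 0.44, -0.86, 1.81, 0.38, 1.07, 2.25]
    [-0.28, 0.39, 0.8, 1.88, -0.33, 1.01, 1.23]
1.22 [ 0.497 -0.261]
    [-0.49, 0.62, 1.17, 1.85, -0.64, 1.12, -1.35]
    [-0.36, 0.48, 0.95, 1.84, -0.45, 1.05, 0.07]
    [1.24, 0.56, -1.05, 1.76, 0.54, 1.14, 2.46]
    [-0.21, 0.41, 0.74, 1.84, -0.32, 1.02, 1.53]
0.92 [ 0.51 -0.27]
    [-0.44, 0.63, 1.13, 1.81, -0.63, 1.12, -1.06]
    [-0.31, 0.51, 0.91, 1.8, -0.46, 1.06, 0.37]
    [1.37, 0.83, -1.35, 1.72, 0.84, 1.31, 2.58]
    [-0.15, 0.43, 0.69, 1.79, -0.31, 1.03, 1.83]
0.62 [ 0.525 -0.273]
    [-0.4, 0.63, 1.07, 1.76, -0.61, 1.12, -0.8]
    [-0.28, 0.53, 0.88, 1.76, -0.46, 1.07, 0.66]
    [-0.44, 0.7, 1.16, 1.77, -0.7, 1.16, -2.31]
    [-0.1, 0.45, 0.62, 1.75, -0.3, 1.04, 2.11]
0.32 [ 0.541 -0.273]
    [-0.36, 0.63, 1.01, 1.73, -0.59, 1.12, -0.53]
    [-0.26, 0.55, 0.85, 1.72, -0.46, 1.08, 0.94]
    [-0.47, 0.82, 1.26, 1.73, -0.83, 1.23, -1.94]
    [-0.05, 0.46, 0.56, 1.71, -0.28, 1.05, 2.38]
```

```bash
cat > lev.py <<'E'
from h import *
al=np.deg2rad(-88.75);hub=np.array([.5302,-.2219])
def pose(r,z): 
    a=al+.5-r;return [hub[0]+.052*np.cos(a),hub[1]+.052*np.sin(a),z],down(a+np.pi/2)
def reading():
    p=bot.get_ee_pos()[:2]-hub;a=np.arctan2(p[1],p[0]);r=.5-(a-al);r=(r+np.pi)%(2*np.pi)-np.pi;return r,np.linalg.norm(p)
def tang():
    r,_=reading();a=al+.5-r;return bot.get_contact_force()@np.array([-np.sin(a),np.cos(a),0])
E
python3 - <<'E'
from lev import *
p,q=pose(2.12,.16)
bot.reach(p,q); p,q=pose(2.12,.087); bot.move_l(p,v=.1);print(bot.get_contact_force(),reading())
shot("wrist","wk1")
bot.command_gripper(0.0);print(bot.get_width()*85,bot.get_contact_force(),reading(),bot.get_ee_pos(),bot.get_time_s())
E
```

```text
[-0.34684955  0.26243817 -1.20955161] (np.float64(2.114805776204973), np.float64(0.05168432262322039))
13.026985854234182 [-1.77748074  0.96985327  5.82671109] (np.float64(2.121266698038662), np.float64(0.05164304796540441)) [ 0.47857815 -0.22042044  0.0876804 ] 29.65
```

View pics/wk1.png

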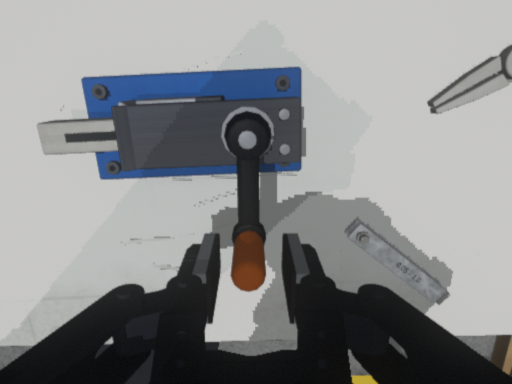

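The grip is centred between the jaws, at px (248,262) in wk1. The feeler case at (400,262) lies well below finger height. Turning anticlockwise.

```bash
python3 - <<'E'
from lev import *
r=2.12
while r>.66:
    r-=.12; p,q=pose(r,.087-.002*(2.12-r)); bot.move_l(p,v=.09,attitude=q)
    x=reading();F=bot.get_contact_force();print(round(r,2),x[0].round(3),x[1].round(4),F.round(1),round(tang(),2))
    if abs(F).max()>30: print("STOP");break
print(bot.get_time_s())
E
```

```text
2.0 1.995 0.0515 [-1.1  0.6  6.5] -0.73
1.88 1.875 0.0514 [-0.  -0.2  7.7] 0.16
1.76 1.756 0.0513 [0.8 0.7 8.3] -0.35
1.64 1.634 0.0512 [1.1 1.1 8.2] -0.54
1.52 1.513 0.0511 [1.5 1.6 6.8] -0.47
1.4 1.391 0.051 [2.2 1.5 7.4] 0.26
1.28 1.27 0.051 [1.3 1.4 6.6] -0.06
1.16 1.148 0.051 [1.9 1.9 7.3] 0.44
1.04 1.026 0.0509 [1.9 2.4 7.8] 0.52
0.92 0.904 0.0509 [1.9 3.  8.4] 0.62
0.8 0.782 0.0509 [3.5 3.3 8.1] 2.52
0.68 0.66 0.0509 [1.7 2.8 7.7] 1.31
0.56 0.537 0.051 [1.1 3.5 7.7] 1.04
33.1167
```

```bash
python3 - <<'E'
from lev import *
for r in (.50,.46,.42,.39,.36,.34):
    p,q=pose(r,.087-.002*(2.12-r)); bot.move_l(p,v=.04,attitude=q);bot.hold(.1)
    x=reading();F=bot.get_contact_force();print(round(r,2),x[0].round(3),x[1].round(4),F.round(1),round(tang(),2),bot.get_wrist_torque().round(2))
    if abs(F).max()>30 : print("STOP");break
print(bot.get_time_s())
E
```

```text
0.5 0.479 0.051 [1.5 3.2 8.2] 1.68 [ 0.66 -0.3  -0.02]
0.46 0.44 0.051 [0.8 3.4 8.9] 1.08 [ 0.71 -0.22 -0.05]
0.42 0.401 0.0511 [0.9 3.4 9.1] 1.34 [ 0.76 -0.11 -0.12]
0.39 0.374 0.0512 [-0.6  2.8  9.1] -0.18 [ 0.75  0.05 -0.11]
0.36 0.344 0.0512 [-0.2  3.4  9.8] 0.42 [ 0.72  0.1  -0.06]
0.34 0.325 0.0512 [-1.   2.6 10.1] -0.48 [ 0.78  0.15 -0.07]
35.2167
```

```bash
python3 - <<'E'
from lev import *
bot.command_gripper(.35);bot.hold(.1);print(bot.get_contact_force(),reading())
p=bot.get_ee_pos();bot.move_l([p[0],p[1],.17],v=.15)
bot.reach([.516,-.15,.22],down(0)); shot("wrist","wz1");
bot.move_l([.516,-.18,.26],v=.2); shot("wrist","wz2");print(bot.get_time_s())
crop("wz1",160,360,80,300,2.7,"wz1c");crop("wz2",160,360,80,300,2.7,"wz2c")
cv2.imwrite("pics/wz12.png",np.hstack([cv2.imread("pics/wz1c.png")[:,:400],cv2.imread("pics/wz2c.png")[:,:400]]))
crop("wz2",160,360,60,280,2.7,"wz2c")
E
```

```text
[-0.25076335 -0.90259681 -0.48176077] (np.float64(0.34510656313830346), np.float64(0.05187553401366503))
37.45
```

View pics/wz1.png

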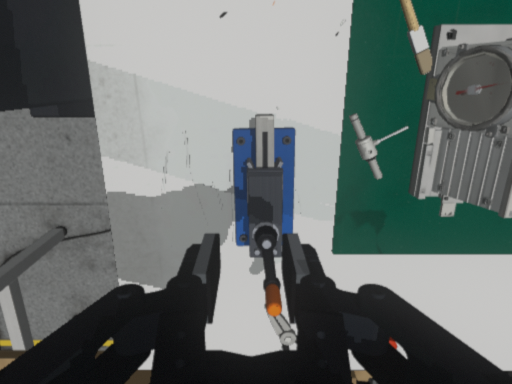

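View pics/wz2.png

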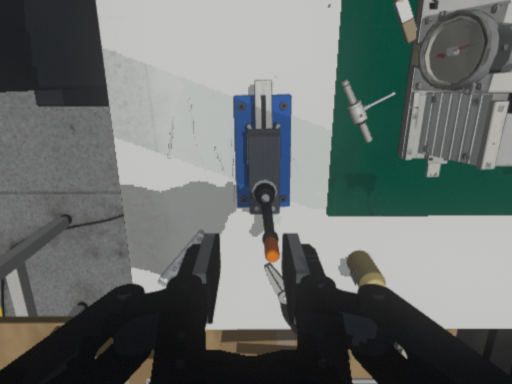

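```bash
python3 - <<'E'
from lev import *
crop("wz1",220,310,100,320,2.7,"z1");crop("wz2",220,310,70,290,2.7,"z2")
cv2.imwrite("pics/z12.png",np.hstack([cv2.imread("pics/z1.png"),cv2.imread("pics/z2.png")]))
bot.reach([.46,.15,.26],down(np.deg2rad(-14.5)));shot("wrist","wy1");bot.move_l([.49,.25,.26],v=.25);shot("wrist","wy2");shot("scene","sy");shot("top","ty");print(bot.get_time_s())
crop('wy1',60,460,0,300,2,'wy1c')
E
```

```text
39.4833
```

View pics/z12.png

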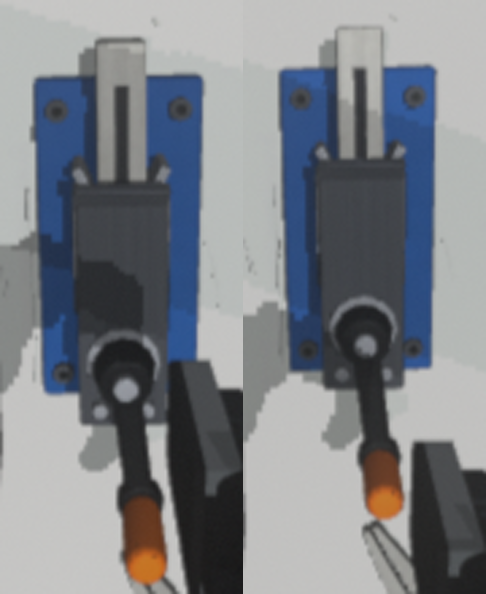

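View pics/wy1c.png

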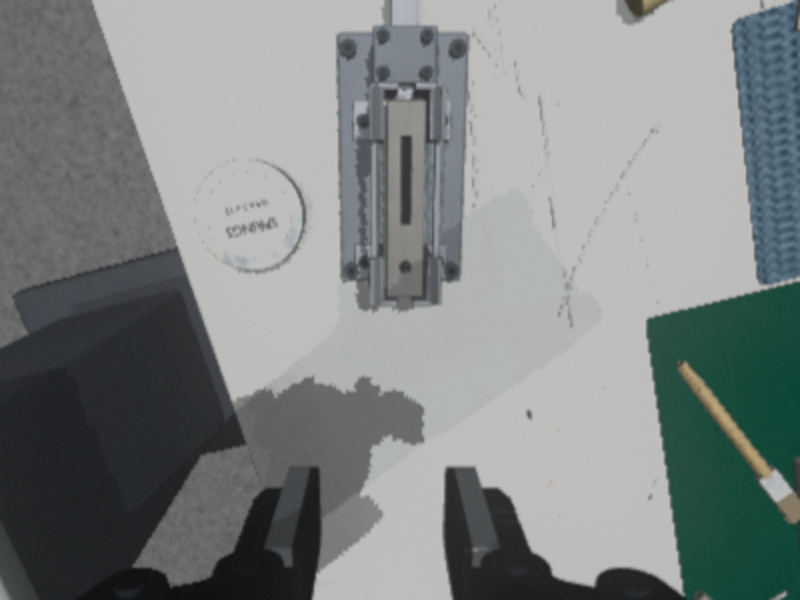

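View pics/wy2.png

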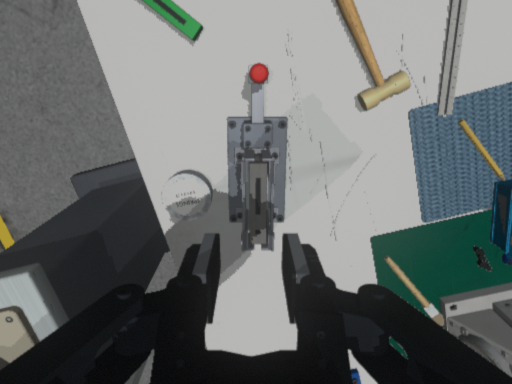

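View pics/ty.png

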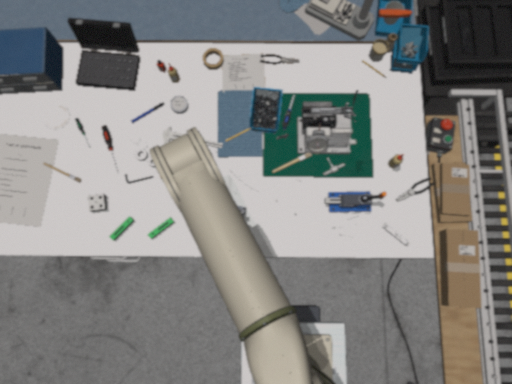

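```bash
python3 - <<'E'
from lev import *
k=2.7;a=cam("wz1");b=cam("wz2");f=lambda u,v:(220+u/k,100+v/k);g=lambda u,v:(220+(u-243)/k,70+v/k)
H=tri([(a,*f(125,390)),(b,*g(365,346))]);G=tri([(a,*f(147,566)),(b,*g(385,503))]);print("hub",H,"grip",G)
v=(G[0]-H[0])[:2];print("reading",.5-(np.arctan2(v[1],v[0])-al),np.linalg.norm(v))
v=G[0][:2]+[.0008,0]-hub;print("reading2",.5-(np.arctan2(v[1],v[0])-al),np.linalg.norm(v))
e=np.array([np.cos(al),np.sin(al)]);n=np.array([-e[1],e[0]]);o=np.array([.5294,-.1936])
for c,h,ps in ((a,f,[(98,42),(145,42),(99,183),(146,183)]),(b,g,[(337,29),(382,28),(339,158),(383,158)])):
    for p in ps:
        P=onz(c,*h(*p),.037)[:2]-o;print(p,(P@e).round(4),(P@n).round(4))
print("rear end tri",tri([(a,*f(121.5,42)),(b,*g(359.5,28.5))]))
w1=cam("wy1");w2=cam("wy2");ff=lambda u,v:(60+u/2,v/2)
m=np.array([.4857,.2045]);th=np.deg2rad(75.5);d=np.array([np.cos(th),np.sin(th)]);nn=np.array([-d[1],d[0]])
for p in [(405,268),(405,136),(405,224),(404,298),(406,100)]:
    P=onz(w1,*ff(*p),.075)[:2]-m;print("mag top",P@d,P@nn)
im=cv2.imread("pics/wy2.png").astype(int);M=((im[...,2]>120)&(im[...,1]<70)&(im[...,0]<70)).astype(np.uint8)
nn_,l,st,c=cv2.connectedComponentsWithStats(M);i=1+np.argmax(st[1:,4]);P=onz(w2,*c[i],.086)[:2]-m;print("red",c[i],P@d)
E
```

```text
hub (array([ 0.52959896, -0.22118944,  0.07199224]), np.float64(9.285666687273964e-05)) grip (array([ 0.5366553 , -0.27381848,  0.09933625]), np.float64(3.329527549906009e-05))
reading 0.3885345245850049 0.05309997483635374
reading2 0.3829715978811581 0.05242296820709553
(98, 42) -0.09 -0.0078
(145, 42) -0.0896 0.0087
(99, 183) -0.039 -0.0082
(146, 183) -0.0386 0.0091
(337, 29) -0.0891 -0.0083
(382, 28) -0.089 0.0089
(339, 158) -0.0399 -0.0085
(383, 158) -0.0395 0.0091
rear end tri (array([ 0.52814173, -0.1045803 ,  0.0294241 ]), np.float64(9.385964920805377e-05))
mag top -0.03252055452078248 4.528694184817035e-05
mag top 0.027794289168630797 0.0006483072305485766
mag top -0.011608709902429626 0.00025436095759052426
mag top -0.0472761703612869 0.00038980978702105414
mag top 0.04305042388942021 0.0003508435638224648
red [258.64853556  72.60669456] 0.1283248285087956
```

```bash
python3 - <<'E'
from plant import bot
print(bot.get_contact_force(),bot.get_time_s()); bot.finish_job()
E
```

```text
[-0.50523906 -0.68743356  0.52338671] 39.4833
the job is handed in; nothing more can be done
```

The whole job was carried out and handed in at 39.5 s. The robot gave no verdict, and I have no direct reading of the clamping force.

**What I did:** I pushed the feed slide in 38 mm and let it return. I then drew the lowest blank out, laid it on the bench slot up, and gripped it again. I slid it hole end first into the nest until the stop pushed back with about 11 N. Finally I turned the lever anticlockwise from about 2.12 to about 0.33 and let go.

**Last checks:**
- **Blank in the nest:** its rear end is 89 to 90 mm from the stop plane and it is centred within about 0.5 mm. It lies straight and slot up.
- **Magazine:** the top remaining blank is one place lower and about 2 mm off the column's middle. I checked only that blank, from above.
- **Feed slide:** it is back at rest, with the grip at 128.3 mm.
- **Bystanders:** I saw none disturbed, but did not measure their positions.

**Disagreements:**
- **Lever angle:** the arm's position gave about 0.33 while holding the lever. The pictures after release gave about 0.385, so it either sprang back a little or this is measuring error. Both lie within 0.3 to 0.4.
- **Clamping resistance:** the sideways force at the grip changed by only about 2 N, against the 4 N described.
- **Blank height:** the last two-view height at the blank's rear end came out at 29 mm instead of 37 mm, from only a small change of camera position. I put this down to the pictures and did not check it again.

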